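# Make up two door-furniture kits at the forge

## Robot

A 6-joint arm with a two-finger parallel gripper is mounted at the origin on the work surface. World frame = base frame: x ahead of the robot, y to its left, z up, the work surface at z = 0. Lengths are in m, angles in degrees, forces in N, time in s.
With the tool pointing down it reaches from about 0.35 to 0.875 m from the base axis. Payload 4.2 kg.
Tool frame: the origin (TCP) lies where the fingers leave the gripper's body, on its centre line; the fingertips stand 70 mm ahead of it and the grasp point (between the pads) lies 51 mm ahead of it; z points along the fingers, y is the direction in which the jaws open and shut (so a half turn about z gives the same grasp; the last joint's range is limited). The gripper opens to 87 mm and grips with 3 to 60 N. Pads are 19 mm wide; open, the fingers measure 117 mm over their backs; the gripper's body (75 mm by 190 mm) begins 51 mm behind the grasp point.
Start: joints at [-55.6, 22.042, 0.453, 0, -68.411, -14.817], TCP at [0.21, -0.589, 0.292] pointing down, gripper open.
Joint ranges: [-179.83, 179.83], [-69.29, 118.12], [-61.27, 80.66], [-181.25, 117.63], [-171.15, -9.14], [-177.46, 177.46]. Speed limits (degrees/s): [159.86, 159.86, 180, 180, 180, 180].

## Interface

Orientations are given as a 3x3 rotation matrix whose columns are the frame's x, y, z axes.
In Python, from station import sense, capture, camera_model, finish_job gives the robot as it stands.
- The arm moves only by the shell command python3 -m inch 'ROWS'. ROWS is JSON, a list of rows, each an object with "hand": the closure, from 0 (fully open) to 1 (shut); "slide": the shift along the world's x, y, z in cm, a list of three; "yaw": the turn about the world's z in rad. A call has 1 to 10 rows; each row is the pose to reach, as a shift and turn from the pose commanded when the call began; what a row does not reach only later rows make up. A row lasts 1/8 s, in which the tool goes at most 62.5 mm and 10.7 degrees, less where a joint would pass 70% of its speed; a pose out of reach is approached as far as the arm can. A call with a gripper value outside its range is refused whole. The fingers move at their own pace and stop on an object; the grip force is fixed at half the most. Time passes only in rows, so rows that repeat a pose let the fingers close. It gives the time, the measured TCP pose, the force and the opening at its end, in the units of the state.
- sense(): the state, without advancing time (a new reading comes with each control period).
- capture(name): name is "scene" or "top" or "wrist"; returns the picture (480x640x3 uint8, blue, green, red); there is no depth.
- camera_model(name): a dict with "mtx" (3x3 intrinsics, pixels), "k1" (the pictures are not rectified: a ray, as slopes to the right and down, at radius r is drawn at 1 + k1 r^2 times it, then the intrinsics apply), "xyz" and "orientation" of the camera in the world; the wrist camera has in their place "tool_from_camera" (4x4, takes a point from camera to tool coordinates, whose origin is the TCP and whose axes are the flange's). Camera axes: x right, y up, looking along -z (the intrinsics and any distortion apply to the point x, -y, -z); pixel columns grow to the right and rows downward; lengths in m; the calibration is good to about 2 mm. A picture is of the moment at which its call begins: read the wrist's pose just before it. camera_model takes no time and is no camera call.
- finish_job(): hands the job in, once; it reports no verdict.
The state is a dict: "time_s": time; "joints": joint angles; "joint_velocities": joint speeds; "effort": joint torques, N m; "tcp_pos": TCP position; "ee_rot": TCP orientation; "wrist_force": force on the tool from outside, world axes, zero at the start; "moment": the same for the moment, N m; "gripper_width": opening from 0.0 (shut) to 1.0 (fully open).
Only numpy, scipy, OpenCV 4.12 (cv2) and the standard library are available. Lean on these libraries where they do the work, as an engineer would, in place of code of your own. Each camera call takes 0.05 s, during which the arm holds its last target. There are 200 camera calls.

## Task

Make up two orders of door furniture from the loose stock on the bench. The ring-pull kit goes in the two-pocket tray: the small ring and the square plate, one in each pocket, either way about. The knob kit goes in the three-pocket tray: the short square bar lying in the middle pocket, the round plate and the door knob in the two end pockets, either way about; lay everything flat on the pocket floors with the knob standing on its foot, and leave the spare long bar and the spare large ring where they lie.

Things in the scene. Friction and masses are not known exactly. Their poses are not given: they have to be found in the camera images.
- pull_ring: The smaller of two plain steel rings, lying flat: 56 mm outside diameter, 40 mm hole, 10 mm high. Origin: centre of its underside, z up.
- square_plate: Square steel back plate, 52 x 52 mm, 10 mm thick, lying flat, with four small dark screw holes. Origin: centre of its underside, z up. x and y are parallel to its edges.
- round_plate: Round steel rose plate, disc of 54 mm diameter, 10 mm thick, lying flat, with a small dark square hole in the middle. Origin: centre of its underside, z up.
- door_knob: Turned steel door knob standing on its foot: foot 36 mm diameter, waist 28 mm, drum-shaped head of 48 mm diameter with upright sides from 22 to 40 mm height, domed top at 50 mm. Origin: centre of its underside, z up.
- short_spindle: The shorter of two square steel bars, lying: 80 mm long, 10 x 10 mm section. Origin: centre of its underside, x along its length, z up.
- long_spindle: Spare, the longer of two square steel bars, lying: 110 mm long, 10 x 10 mm section; not wanted. Origin: centre of its underside, x along its length, z up.
- large_ring: Spare, the larger of two plain steel rings, lying flat: 80 mm outside diameter, 60 mm hole, 10 mm high; not wanted. Origin: centre of its underside, z up.
- tray2: Low plywood kit tray with two pockets in a row, 171 x 120 x 24 mm. Each pocket is 78 mm (tray's x) by 110 mm (y) inside; walls and dividers 5 mm thick, 24 mm high; pocket floor 5 mm above the bench. Fixed to the bench. Origin: centre of its underside, z up, x along the row of pockets. Pocket centres at x = -41.5 and +41.5 mm, y = 0.
- tray3: Low plywood kit tray with three pockets in a row, 254 x 120 x 24 mm. Each pocket is 78 mm (tray's x) by 110 mm (y) inside; walls and dividers 5 mm thick, 24 mm high; pocket floor 5 mm above the bench. Fixed to the bench. Origin: centre of its underside, z up, x along the row of pockets. Pocket centres at x = -83, 0 and +83 mm, y = 0.
Things that resemble listed ones, but are neither listed nor needed, are in the scene too. Leave any purple or turquoise look-alike of the door_knob alone.

How it is judged:
By the outcome, as a careful person would: the job done as asked, in the order asked, and still so for the second after the job is handed in, with the robot touching nothing.
It also fails if it takes over 115 s, if anything falls off the work surface, if the arm or the gripper's body presses on something with over 40 N, if the wrist force passes 120 N, or if a joint passes its speed limit or range.

## Working session

There is one attempt and no reset: what is moved stays moved. The work goes in short steps, Python scripts to look and compute and a shell command to move; the robot and the scene stay as the last step left them, time stands still between calls to the robot, and variables do not carry over. Pictures are saved under pics/ and viewed, about 12 in all and at most 16, crops included, and the job is handed in when it is done.

```bash
ls; mkdir -p pics; python3 - <<'E'
from station import *
import cv2
for n in ("scene","top"):
    cv2.imwrite(f"pics/{n}0.png",capture(n)); print(n,camera_model(n))
print(camera_model("wrist")); print(sense())
E
```

```text
pics
scene {'mtx': array([[541.96059218,   0.        , 320.00793356],
       [  0.        , 541.96059218, 229.66527684],
       [  0.        ,   0.        ,   1.        ]]), 'k1': -0.036814873115152774, 'xyz': array([ 1.06527611, -0.47593004,  0.63170936]), 'orientation': array([[ 0.68363548, -0.48000928,  0.54975779],
       [ 0.72949113,  0.42669058, -0.53458193],
       [ 0.02202782,  0.7665026 ,  0.64186333]])}
top {'mtx': array([[549.17700509,   0.        , 312.53689448],
       [  0.        , 549.17700509, 245.89619488],
       [  0.        ,   0.        ,   1.        ]]), 'k1': -0.13855438978878276, 'xyz': array([5.10696216e-01, 4.07296561e-04, 1.15704963e+00]), 'orientation': array([[-0.00129693,  0.99768433, -0.06800211],
       [-0.99994664, -0.00199079, -0.01013679],
       [-0.01024869,  0.06798533,  0.99763368]])}
{'mtx': array([[431.80833427,   0.        , 319.00800737],
       [  0.        , 431.80833427, 227.66519082],
       [  0.        ,   0.        ,   1.        ]]), 'k1': -0.04363476041588575, 'tool_from_camera': array([[ 1.12979545e-03,  9.70527467e-01,  2.40987
[... 385 characters left out ...]
19e-02,
       -6.84127036e+01, -1.48178313e+01]), 'joint_velocities': array([-0.03366848, -0.12516844,  0.19848759,  0.0830582 ,  0.02034367,
       -0.04932461]), 'effort': array([ 3.27745265e-04, -3.91688061e+01,  1.87935805e+01,  4.23187941e+00,
        1.34651075e-02, -7.43045962e-05]), 'tcp_pos': array([ 0.2093782 , -0.58845225,  0.29126151]), 'ee_rot': array([[-9.42205044e-01, -3.35035852e-01, -7.95803387e-04],
       [-3.35036771e-01,  9.42203254e-01,  1.84105987e-03],
       [ 1.32987480e-04,  2.00127929e-03, -9.99997989e-01]]), 'wrist_force': array([-0.1519152 ,  0.15245568,  0.12092455]), 'moment': array([-0.00471397,  0.02995277, -0.00376882]), 'gripper_width': 0.999856497737907}
```

View pics/top0.png

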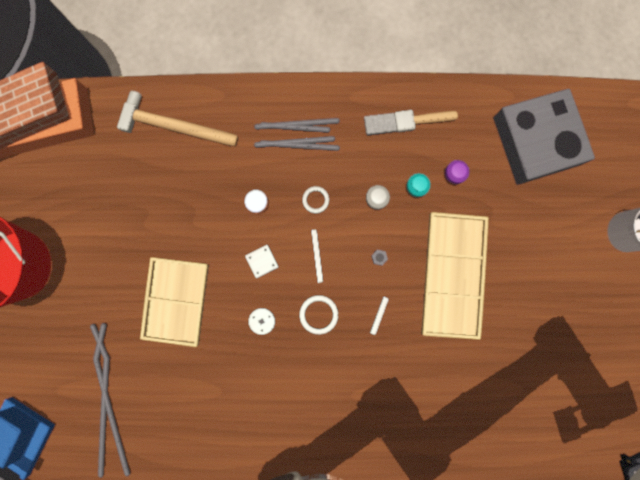

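View pics/scene0.png

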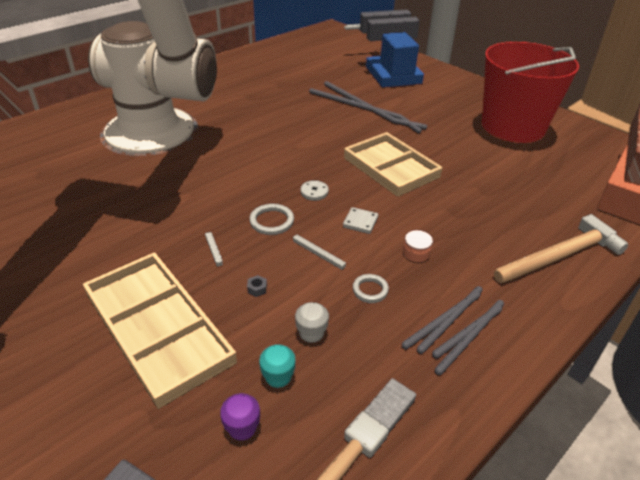

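Top view, with candidate pixels:
- **Small ring:** (316,200). The large ring, a spare, is at (319,315).
- **Square plate:** (262,262).
- **Round plate:** (262,321). A white-topped tin at (256,201) looks similar.
- **Knob:** the grey one at (378,197). The turquoise (419,185) and purple (457,172) look-alikes stay put.
- **Short bar:** (380,316). The long bar at (317,256) is a spare.
- **Other:** a nut at (380,257), tray2 at (175,302) and tray3 at (456,275).

Next I'll measure these and check the sizes.

```bash
cat > h.py <<'E'
import numpy as np, cv2
from station import sense, capture, camera_model
def cam(n, s=None):
    m=camera_model(n)
    if n=="wrist":
        s=s or sense(); T=np.eye(4); T[:3,:3]=s["ee_rot"]; T[:3,3]=s["tcp_pos"]; T=T@m["tool_from_camera"]
        return m,T[:3,:3],T[:3,3]
    return m,m["orientation"],m["xyz"]
def cast(c,uv,z):
    m,R,p=c
    q=cv2.undistortPoints(np.float64(uv).reshape(-1,1,2),m["mtx"],np.array([m["k1"],0,0,0.]))[:,0]
    d=np.c_[q[:,0],-q[:,1],-np.ones(len(q))]@R.T
    return (p+d*((z-p[2])/d[:,2])[:,None])[:,:2]
def project(c,X):
    m,R,p=c; X=(np.float64(X).reshape(-1,3)-p)@R*[1,-1,-1]
    return cv2.projectPoints(X,np.zeros(3),np.zeros(3),m["mtx"],np.array([m["k1"],0,0,0.]))[0][:,0]
def blobs(img,mask,c,z,minpix=60):
    """outer contours -> centre xy mm, sizes mm, long-axis angle deg, pixel"""
    out=[]
    for k in cv2.findContours(mask,cv2.RETR_EXTERNAL,cv2.CHAIN_APPROX_NONE)[0]:
        if cv2.contourArea(k)<minpix: continue
        P=cast(c,k[:,0],z)*1000
        (x,y),(w,h),a=cv2.minAreaRect(P.astype(np.float32))
        if w<h: w,h,a=h,w,a+90
        out.append((np.round(k[:,0].mean(0)),np.round([x,y],1),np.round([w,h],1),round((a+90)%180-90,1)))
    return out
def white(img):
    h=cv2.cvtColor(img,cv2.COLOR_BGR2HSV); return cv2.inRange(h,(0,0,130),(180,60,255))
def tan(img):
    h=cv2.cvtColor(img,cv2.COLOR_BGR2HSV); m=cv2.inRange(h,(14,60,150),(32,170,255)); return cv2.morphologyEx(m,cv2.MORPH_CLOSE,np.ones((7,7)))
E
python3 - <<'E'
from h import *
im=cv2.imread("pics/top0.png"); c=cam("top")
for b in blobs(im,white(im),c,.010): print(*b)
print("tan")
for b in blobs(im,tan(im),c,.024,1000): print(*b)
cv2.imwrite("pics/crop0.png",cv2.resize(im[170:350,230:410],(720,720),interpolation=cv2.INTER_CUBIC)[:600])
E
```

```text
[101. 374.] [306.9 462.1] [225.8  27.8] 5.2
[261. 321.] [432.2 119.7] [54.4 54.1] -89.9
[379. 315.] [ 443.9 -126.5] [82.  13.2] -20.9
[318. 314.] [ 4.458e+02 -1.000e-01] [79.4 79.4] -45.1
[379. 257.] [ 565.3 -127. ] [29.4 29.3] 89.8
[261. 261.] [557.2 119.5] [53.7 53.5] 26.7
[317. 256.] [568.2   3.3] [110.4  12.5] 7.0
[637. 226.] [ 633.  -701.3] [69.  14.9] -3.0
[255. 201.] [685.3 133.6] [49.2 46.7] 0.4
[377. 197.] [ 692.6 -124.7] [47.8 46.9] 44.8
[315. 199.] [687.    5.7] [56.1 55.7] -26.3
[294. 142.] [811.   52.4] [164.8  15.4] -87.8
[296. 123.] [850.9  46. ] [170.  13.] -86.7
[389. 122.] [ 855.5 -152.9] [106.2  43. ] -83.2
[556. 131.] [ 838.4 -506.8] [163. 162.] 17.3
[128. 111.] [888.3 416.3] [90.8 27.9] -17.8
[360.  35.] [1068.1  -69.8] [1388.2  202. ] -89.7
tan
[173. 302.] [472.5 303.6] [176.7 125.6] -6.8
[456. 276.] [ 526.4 -285.7] [259.7 125.5] -4.7
[184. 127.] [844.5 287.6] [235.1  26. ] 74.2
```

View pics/crop0.png

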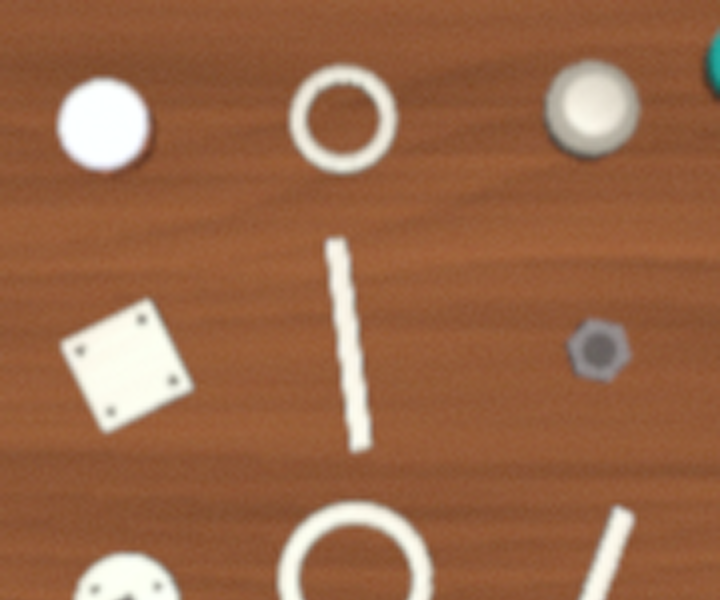

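All sizes match the descriptions, and both choices (smaller ring, shorter bar) are confirmed. First move is to above the ring, with the jaws turned to tray2's y direction.

```bash
python3 -m inch '[{"hand":0,"slide":[24,30,0],"yaw":-0.2},{"hand":0,"slide":[24,30,0],"yaw":-0.2},{"hand":0,"slide":[24,30,0],"yaw":-0.4},{"hand":0,"slide":[24,30,0],"yaw":-0.4},{"hand":0,"slide":[24,30,0],"yaw":-0.46},{"hand":0,"slide":[24,30,0],"yaw":-0.46},{"hand":0,"slide":[47.7,59.5,-5],"yaw":-0.46},{"hand":0,"slide":[47.7,59.5,-9],"yaw":-0.46},{"hand":0,"slide":[47.7,59.5,-9],"yaw":-0.46},{"hand":0,"slide":[47.7,59.5,-9],"yaw":-0.46}]'
```

```text
time_s: 1.35
tcp_pos: [0.5917, -0.111, 0.239]
ee_rot: [[-0.993, 0.118, -0.001], [0.118, 0.993, -0.0], [0.001, -0.0, -1.0]]
wrist_force: [0.9, -0.7, -0.0]
gripper_width: 0.998
```

```bash
python3 -m inch '[{"hand":0,"slide":[9,11,-4],"yaw":0},{"hand":0,"slide":[9,11,-4],"yaw":0},{"hand":0,"slide":[9,11,-4],"yaw":0},{"hand":0,"slide":[9,11,-4],"yaw":0},{"hand":0,"slide":[9,11,-4],"yaw":0}]'
cat >> h.py <<'E'
def look(name,z,minpix=400):
    s=sense(); im=capture("wrist"); cv2.imwrite(f"pics/{name}.png",im); c=cam("wrist",s); t=s["tcp_pos"]*1000
    print("tcp",np.round(t,1),"jaw",np.round(np.degrees(np.arctan2(s["ee_rot"][1,1],s["ee_rot"][0,1]))%180,1),"w",round(s["gripper_width"],3),"F",np.round(s["wrist_force"],1))
    for b in blobs(im,white(im),c,z,minpix): print(*b,"rel cm",np.round((b[1]-t[:2])/10,2))
    return im,c
E
python3 -c "
from h import *
look('w1',.010)"
```

```text
time_s: 1.98
tcp_pos: [0.6804, -0.0038, 0.2]
ee_rot: [[-0.993, 0.119, -0.0], [0.119, 0.993, -0.0], [0.0, -0.0, -1.0]]
wrist_force: [0.4, 0.2, 0.4]
gripper_width: 0.998
tcp [680.4  -3.8 200. ] jaw 83.2 w 0.998 F [0.4 0.2 0.4]
[133. 262.] [ 692.8 -136.5] [48.9 43.7] 83.6 rel cm [  1.24 -13.27]
[334. 229.] [687.1   6.5] [54.1 53.8] 10.4 rel cm [0.67 1.03]
[533. 206.] [687.1 141.2] [48.8 47.3] 83.6 rel cm [ 0.67 14.5 ]
[98. 65.] [ 564.  -129.1] [33.3 29.6] 16.8 rel cm [-11.64 -12.53]
[498.  20.] [560.8 121.6] [51. 43.] -63.7 rel cm [-11.96  12.54]
[314.  66.] [582.4   5.2] [82.6 10. ] 6.9 rel cm [-9.8  0.9]
```

```bash
python3 -m inch '[{"hand":0,"slide":[0.65,1.0,-5],"yaw":0},{"hand":0,"slide":[0.65,1.0,-10],"yaw":0},{"hand":0,"slide":[0.65,1.0,-12.3],"yaw":0},{"hand":0,"slide":[0.65,1.0,-12.7],"yaw":0},{"hand":0,"slide":[0.65,1.0,-12.7],"yaw":0},{"hand":1,"slide":[0.65,1.0,-12.7],"yaw":0},{"hand":1,"slide":[0.65,1.0,-12.7],"yaw":0},{"hand":1,"slide":[0.65,1.0,-12.7],"yaw":0},{"hand":1,"slide":[0.65,1.0,-12.7],"yaw":0},{"hand":1,"slide":[0.65,1.0,-12.7],"yaw":0}]'
```

```text
time_s: 3.28
tcp_pos: [0.6875, 0.0072, 0.0731]
ee_rot: [[-0.993, 0.118, 0.0], [0.118, 0.993, -0.0], [-0.0, -0.0, -1.0]]
wrist_force: [-0.3, 0.7, 2.7]
gripper_width: 0.632
```

```bash
python3 -m inch '[{"hand":1,"slide":[0,0,5],"yaw":0},{"hand":1,"slide":[0,0,10],"yaw":0},{"hand":1,"slide":[-4,6,12],"yaw":0},{"hand":1,"slide":[-7,11,12],"yaw":0},{"hand":1,"slide":[-10,16,12],"yaw":0},{"hand":1,"slide":[-13,21,12],"yaw":0},{"hand":1,"slide":[-16,26,12],"yaw":0},{"hand":1,"slide":[-17.4,29.1,12],"yaw":0},{"hand":1,"slide":[-17.4,29.1,12],"yaw":0},{"hand":1,"slide":[-17.4,29.1,12],"yaw":0}]'
python3 - <<'E'
from h import *
im,c=look('w2',.1)
print([b for b in blobs(im,tan(im),c,.024,1000)])
E
```

```text
time_s: 4.53
tcp_pos: [0.5133, 0.2978, 0.1924]
ee_rot: [[-0.993, 0.118, -0.001], [0.118, 0.993, -0.001], [0.001, -0.001, -1.0]]
wrist_force: [-1.0, 0.8, -0.0]
gripper_width: 0.632
tcp [513.3 297.8 192.4] jaw 83.2 w 0.632 F [-1.   0.8 -0. ]
[ 29. 133.] [438. 184.] [35.5 29.2] -16.1 rel cm [ -7.53 -11.38]
[(array([337., 266.]), array([536.6, 309.9]), array([31.4, 20. ]), 83.3), (array([317., 143.]), array([464.2, 304. ]), array([154.5, 120.2]), -6.9)]
```

View pics/w2.png

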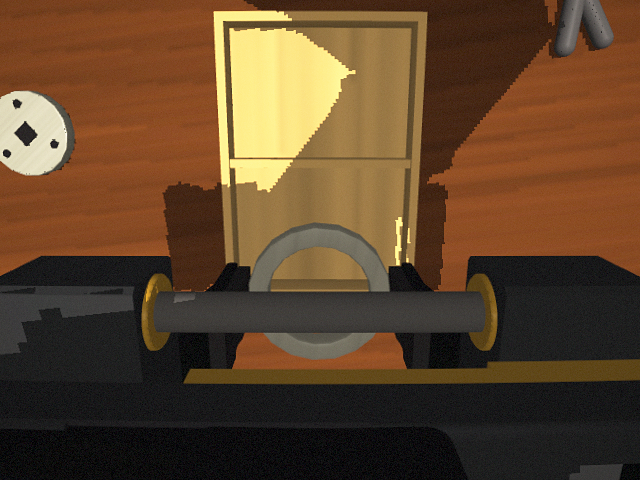

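The ring is held, and tray2's axis is aligned with the tool. The divider is at row 161, the near rim at row 12, and the side rims at columns 214 and 427. I'll cast those onto the rim height.

```bash
python3 - <<'E'
from h import *
c=cam("wrist")
print(cast(c,[[320,161],[320,12],[214,12],[427,12],[222,161],[418,161]],.024)*1000)
E
```

```text
[[471.28306182 303.29594326]
 [388.83490691 313.02731563]
 [381.53916087 254.07327752]
 [395.5764659  372.61779865]
 [464.26501597 244.82578814]
 [478.12229507 361.79039757]]
```

```bash
python3 -m inch '[{"hand":1,"slide":[0,0.08,-5],"yaw":0},{"hand":1,"slide":[0,0.08,-9],"yaw":0},{"hand":1,"slide":[0,0.08,-11],"yaw":0},{"hand":1,"slide":[0,0.08,-11.3],"yaw":0},{"hand":1,"slide":[0,0.08,-11.3],"yaw":0},{"hand":0.25,"slide":[0,0.08,-11.3],"yaw":0},{"hand":0.25,"slide":[0,0.08,-11.3],"yaw":0},{"hand":0.25,"slide":[0,0.08,-11.3],"yaw":0},{"hand":0.25,"slide":[0,0.08,-6],"yaw":0},{"hand":0.25,"slide":[0,0.08,-1],"yaw":0}]'
```

```text
time_s: 5.82
tcp_pos: [0.5133, 0.299, 0.1839]
ee_rot: [[-0.993, 0.118, -0.0], [0.118, 0.993, -0.001], [0.0, -0.001, -1.0]]
wrist_force: [0.3, 0.5, -0.2]
gripper_width: 0.75
```

```bash
python3 -m inch '[{"hand":0,"slide":[0,-4,1.5],"yaw":0.15},{"hand":0,"slide":[1,-8,1.5],"yaw":0.3},{"hand":0,"slide":[2,-12,1.5],"yaw":0.45},{"hand":0,"slide":[4.4,-16,1.5],"yaw":0.585},{"hand":0,"slide":[4.4,-17.9,1.5],"yaw":0.585},{"hand":0,"slide":[4.4,-17.9,1.5],"yaw":0.585},{"hand":0,"slide":[4.4,-17.9,1.5],"yaw":0.585}]'
python3 -c "
from h import *
look('w3',.010)"
```

```text
time_s: 6.7
tcp_pos: [0.5572, 0.1206, 0.1979]
ee_rot: [[-0.893, -0.45, 0.0], [-0.45, 0.893, 0.0], [-0.0, 0.0, -1.0]]
wrist_force: [-0.4, 0.2, -0.6]
gripper_width: 0.999
tcp [557.2 120.6 197.9] jaw 116.8 w 0.999 F [-0.4  0.2 -0.6]
[249. 377.] [682.1 126.6] [44.5 15.9] -62.9 rel cm [12.49  0.6 ]
[150. 155.] [568.4   4.1] [109.    9.8] 7.0 rel cm [  1.12 -11.65]
[409.  43.] [432.9 119.8] [52.  50.9] -62.6 rel cm [-12.43  -0.08]
[223.  19.] [470.8  12.9] [70.4 22.2] -63.7 rel cm [ -8.64 -10.77]
```

The plate lies in the gripper's shadow, so the mask misses it. The neighbours agree with the top view within 1 mm, so I'll use the top-view position.

```bash
python3 -m inch '[{"hand":0,"slide":[0,-0.1,-5],"yaw":0},{"hand":0,"slide":[0,-0.1,-10],"yaw":0},{"hand":0,"slide":[0,-0.1,-12.2],"yaw":0},{"hand":0,"slide":[0,-0.1,-12.5],"yaw":0},{"hand":0,"slide":[0,-0.1,-12.5],"yaw":0},{"hand":1,"slide":[0,-0.1,-12.5],"yaw":0},{"hand":1,"slide":[0,-0.1,-12.5],"yaw":0},{"hand":1,"slide":[0,-0.1,-12.5],"yaw":0},{"hand":1,"slide":[0,-0.1,-12.5],"yaw":0},{"hand":1,"slide":[0,-0.1,-12.5],"yaw":0}]'
```

```text
time_s: 8.0
tcp_pos: [0.5575, 0.1189, 0.0729]
ee_rot: [[-0.893, -0.45, 0.0], [-0.45, 0.893, 0.0], [-0.0, -0.0, -1.0]]
wrist_force: [-0.8, 0.1, 1.2]
gripper_width: 0.595
```

```bash
python3 -m inch '[{"hand":1,"slide":[0,0,5],"yaw":0},{"hand":1,"slide":[0,0,10],"yaw":-0.1},{"hand":1,"slide":[-4,5,10],"yaw":-0.28},{"hand":1,"slide":[-7,10,10],"yaw":-0.45},{"hand":1,"slide":[-10,15,10],"yaw":-0.585},{"hand":1,"slide":[-12.65,18.95,10],"yaw":-0.585},{"hand":1,"slide":[-12.65,18.95,10],"yaw":-0.585},{"hand":1,"slide":[-12.65,18.95,10],"yaw":-0.585}]'
python3 -c "
from h import *
look('w4',.1)"
```

```text
time_s: 9.0
tcp_pos: [0.4305, 0.3082, 0.1722]
ee_rot: [[-0.993, 0.118, -0.001], [0.118, 0.993, -0.001], [0.001, -0.001, -1.0]]
wrist_force: [-0.4, -1.1, -3.0]
gripper_width: 0.591
tcp [430.5 308.2 172.2] jaw 83.3 w 0.591 F [-0.4 -1.1 -3. ]
[319. 347.] [458.7 305.1] [53.6 16.6] 83.3 rel cm [ 2.82 -0.31]
[319. 261.] [419.4 309.8] [53.7 24. ] 83.3 rel cm [-1.11  0.16]
[ 23. 251.] [399.8 189.6] [30.5 17.6] -75.2 rel cm [ -3.07 -11.86]
[582.  87.] [366.5 414.6] [69.6 19.2] 5.7 rel cm [-6.4  10.64]
```

View pics/w4.png

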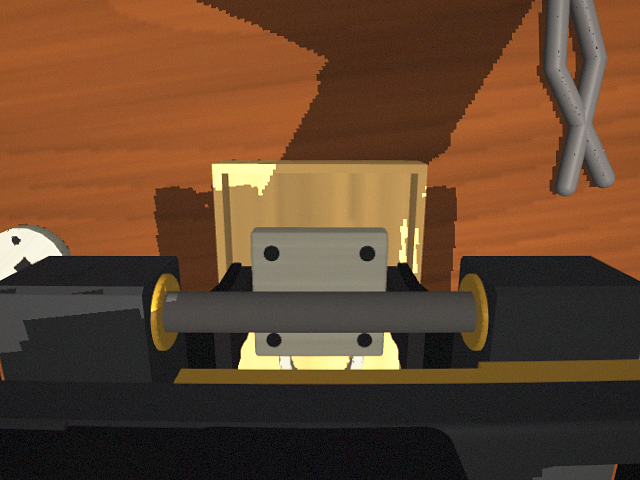

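The plate is held square to the tray and centred over the near pocket (pocket rim at columns 213–427). I'll lower and release.

```bash
python3 -m inch '[{"hand":1,"slide":[0.05,0.05,-5],"yaw":0},{"hand":1,"slide":[0.05,0.05,-8.5],"yaw":0},{"hand":1,"slide":[0.05,0.05,-9.3],"yaw":0},{"hand":1,"slide":[0.05,0.05,-9.3],"yaw":0},{"hand":0.27,"slide":[0.05,0.05,-9.3],"yaw":0},{"hand":0.27,"slide":[0.05,0.05,-9.3],"yaw":0},{"hand":0.27,"slide":[0.05,0.05,-9.3],"yaw":0},{"hand":0.27,"slide":[0.05,0.05,-4],"yaw":0},{"hand":0.27,"slide":[0.05,0.05,2],"yaw":0},{"hand":0.27,"slide":[0.05,0.05,2],"yaw":0}]'
python3 - <<'E'
from h import *
im=capture("top"); cv2.imwrite("pics/top1.png",im); print(sense()["tcp_pos"])
E
```

```text
time_s: 10.3
tcp_pos: [0.4333, 0.3112, 0.1983]
ee_rot: [[-0.993, 0.117, 0.008], [0.117, 0.993, 0.009], [-0.007, 0.01, -1.0]]
wrist_force: [-0.3, 0.4, -0.7]
gripper_width: 0.73
[0.43199671 0.30986995 0.19543071]
```

```bash
python3 -m inch '[{"hand":0,"slide":[0.3,-6,0.5],"yaw":-0.1},{"hand":0,"slide":[0.5,-12,0.5],"yaw":-0.248},{"hand":0,"slide":[0.7,-18,0.5],"yaw":-0.248},{"hand":0,"slide":[0.9,-24,0.5],"yaw":-0.248},{"hand":0,"slide":[1.1,-30,0.5],"yaw":-0.248},{"hand":0,"slide":[1.2,-36,0.5],"yaw":-0.248},{"hand":0,"slide":[1.3,-41,0.5],"yaw":-0.248},{"hand":0,"slide":[1.3,-43.5,0.5],"yaw":-0.248},{"hand":0,"slide":[1.3,-43.5,0.5],"yaw":-0.248},{"hand":0,"slide":[1.3,-43.5,0.5],"yaw":-0.248}]'
python3 - <<'E'
from h import *
print(sense()["joints"]); im,c=look('w5',.010)
g=cv2.cvtColor(im,cv2.COLOR_BGR2HSV); print("dim"); [print(*b) for b in blobs(im,cv2.inRange(g,(0,0,70),(180,70,255)),c,.01,400)]
im=cv2.imread("pics/top1.png"); cv2.imwrite("pics/c1.png",cv2.resize(im[240:360,120:240],None,fx=4,fy=4))
E
```

```text
time_s: 11.6
tcp_pos: [0.4439, -0.1257, 0.1969]
ee_rot: [[-0.934, 0.358, -0.002], [0.358, 0.934, 0.0], [0.002, -0.001, -1.0]]
wrist_force: [-0.7, 0.2, 0.8]
gripper_width: 0.998
[ 4.44683522e+00  1.19897677e+01 -2.94998720e+01 -2.07373753e-02
 -4.86104074e+01 -1.15420637e+02]
tcp [ 443.9 -125.7  196.9] jaw 69.0 w 0.998 F [-0.7  0.2  0.8]
[529. 270.] [528.1  -1.4] [29.1  9.9] 7.5 rel cm [ 8.42 12.43]
[318. 220.] [ 442.7 -125.7] [79.   9.1] -20.7 rel cm [-0.12 -0.  ]
[501. 156.] [4.453e+02 2.000e-01] [78. 77.] 69.7 rel cm [ 0.14 12.59]
dim
[327. 313.] [ 504.  -148.5] [356.   29.8] 69.0
[ 20. 323.] [ 436.9 -353. ] [59.7 32.6] -32.1
[527. 270.] [526.6  -2.7] [33.8 12.1] 6.4
[318. 220.] [ 442.4 -125.4] [79.7  9.7] -21.2
[500. 156.] [444.6  -0.6] [80.5 78.4] 43.3
[634.  76.] [425.5  92.5] [39.7  9.9] -12.1
```

View pics/w5.png

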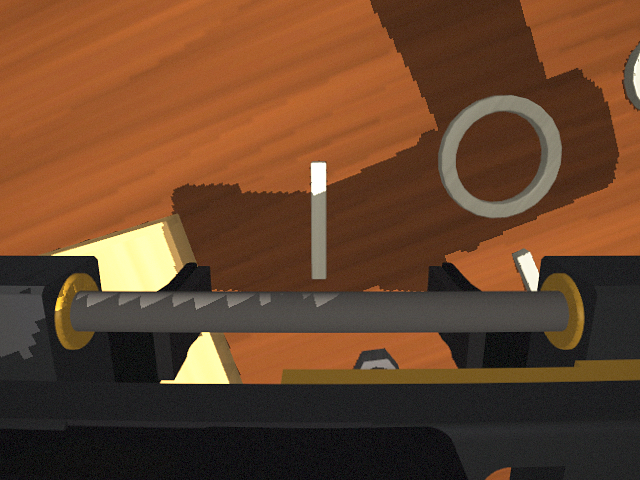

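The bar sits under the jaws at (442.7, -125.7), 79 mm long, with the axis aligned.

```bash
python3 -m inch '[{"hand":0.4,"slide":[-0.1,0,-5],"yaw":0},{"hand":0.5,"slide":[-0.1,0,-10],"yaw":0},{"hand":0.5,"slide":[-0.1,0,-12.1],"yaw":0},{"hand":0.5,"slide":[-0.1,0,-12.4],"yaw":0},{"hand":0.5,"slide":[-0.1,0,-12.4],"yaw":0},{"hand":1,"slide":[-0.1,0,-12.4],"yaw":0},{"hand":1,"slide":[-0.1,0,-12.4],"yaw":0},{"hand":1,"slide":[-0.1,0,-12.4],"yaw":0},{"hand":1,"slide":[-0.1,0,-12.4],"yaw":0},{"hand":1,"slide":[-0.1,0,-12.4],"yaw":0}]'
```

```text
time_s: 12.9
tcp_pos: [0.4435, -0.1261, 0.0739]
ee_rot: [[-0.934, 0.358, 0.0], [0.358, 0.934, -0.0], [-0.0, 0.0, -1.0]]
wrist_force: [-0.3, 0.3, 2.5]
gripper_width: 0.11
```

View pics/c1.png

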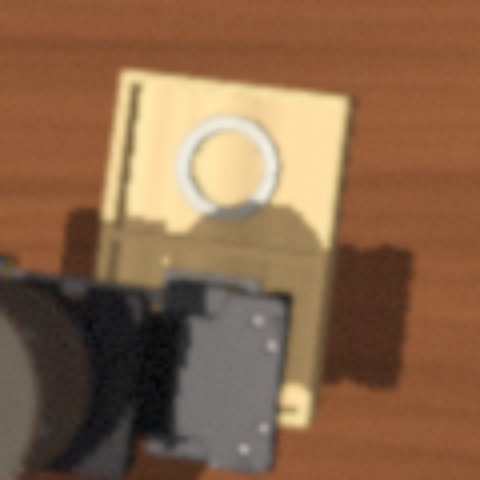

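The ring is flat in the far pocket; the arm hides the near one. The bar is gripped at 9.6 mm. I'll carry it to the middle pocket with a 73.8° turn.

```bash
python3 -m inch '[{"hand":1,"slide":[0,0,5],"yaw":0},{"hand":1,"slide":[0,0,10],"yaw":-0.17},{"hand":1,"slide":[1,-3,10],"yaw":-0.34},{"hand":1,"slide":[3,-6,10],"yaw":-0.51},{"hand":1,"slide":[5,-9,10],"yaw":-0.68},{"hand":1,"slide":[6,-12,10],"yaw":-0.85},{"hand":1,"slide":[8.3,-16,10],"yaw":-1.02},{"hand":1,"slide":[8.3,-16,10],"yaw":-1.19},{"hand":1,"slide":[8.3,-16,10],"yaw":-1.288},{"hand":1,"slide":[8.3,-16,10],"yaw":-1.288}]'
python3 - <<'E'
from h import *
im,c=look('w6',.1)
E
```

```text
time_s: 14.15
tcp_pos: [0.5261, -0.2861, 0.1731]
ee_rot: [[0.083, 0.997, -0.001], [0.997, -0.083, 0.0], [0.0, -0.001, -1.0]]
wrist_force: [0.1, -0.0, -0.2]
gripper_width: 0.111
tcp [ 526.1 -286.1  173.1] jaw 175.3 w 0.111 F [ 0.1 -0.  -0.2]
```

View pics/w6.png

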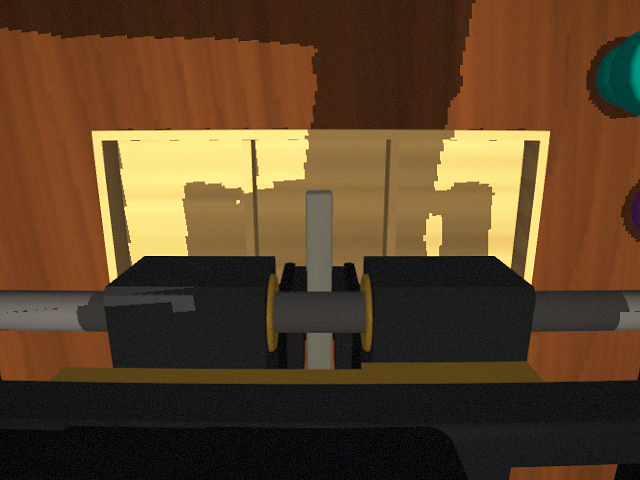

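```bash
python3 - <<'E'
from h import *
c=cam("wrist")
P=cast(c,[[93,131],[549,131]],.024)*1000; print(P, np.linalg.norm(P[0]-P[1]))
a=np.radians(-4.7); m=P.mean(0); print("centre",m+60*np.array([np.sin(a),-np.cos(a)]))
E
```

```text
[[ 405.46859328 -215.01876636]
 [ 657.12392412 -235.35531572]] 252.47570334510374
centre [ 526.37994819 -284.98528425]
```

Measured width is 252 mm against the expected 254, and the centre agrees within 1 mm. Lower and open only part way.

```bash
python3 -m inch '[{"hand":1,"slide":[0.03,0.05,-5],"yaw":0},{"hand":1,"slide":[0.03,0.05,-8.5],"yaw":0},{"hand":1,"slide":[0.03,0.05,-9.35],"yaw":0},{"hand":1,"slide":[0.03,0.05,-9.35],"yaw":0},{"hand":0.7,"slide":[0.03,0.05,-9.35],"yaw":0},{"hand":0.7,"slide":[0.03,0.05,-9.35],"yaw":0},{"hand":0.7,"slide":[0.03,0.05,-9.35],"yaw":0},{"hand":0.7,"slide":[0.03,0.05,-4],"yaw":0},{"hand":0.7,"slide":[0.03,0.05,2],"yaw":0},{"hand":0.7,"slide":[0.03,0.05,2],"yaw":0}]'
```

```text
time_s: 15.45
tcp_pos: [0.5295, -0.2865, 0.1999]
ee_rot: [[0.082, 0.997, 0.012], [0.997, -0.082, -0.004], [-0.003, 0.012, -1.0]]
wrist_force: [0.1, 0.2, 0.0]
gripper_width: 0.296
```

```bash
python3 -m inch '[{"hand":0,"slide":[-1,5,0.5],"yaw":0.17},{"hand":0,"slide":[-2,10,0.5],"yaw":0.34},{"hand":0,"slide":[-3,15,0.5],"yaw":0.51},{"hand":0,"slide":[-4,20,0.5],"yaw":0.68},{"hand":0,"slide":[-5,25,0.5],"yaw":0.85},{"hand":0,"slide":[-6,30,0.5],"yaw":1.02},{"hand":0,"slide":[-8,35,0.5],"yaw":1.19},{"hand":0,"slide":[-9.4,40.5,0.5],"yaw":1.36},{"hand":0,"slide":[-9.4,40.5,0.5],"yaw":1.53},{"hand":0,"slide":[-9.4,40.5,0.5],"yaw":1.571}]'
python3 - <<'E'
from h import *
im=capture("top"); cv2.imwrite("pics/top2.png",im)
im,c=look('w7',.01); g=cv2.cvtColor(im,cv2.COLOR_BGR2HSV); print("dim"); [print(*b) for b in blobs(im,cv2.inRange(g,(0,0,70),(180,70,255)),c,.01,400)]
E
```

```text
time_s: 16.7
tcp_pos: [0.4321, 0.1203, 0.1983]
ee_rot: [[-0.997, 0.079, -0.001], [0.079, 0.997, -0.0], [0.001, -0.0, -1.0]]
wrist_force: [0.9, -0.3, 0.1]
gripper_width: 0.999
tcp [432.2 119.9 198.3] jaw 85.4 w 1.0 F [ 0.1 -0.2 -0.5]
[119. 238.] [433.9 -15.3] [75.7 38.1] -32.8 rel cm [  0.17 -13.52]
[319. 222.] [430.3 119.1] [51.3 48.4] -68.4 rel cm [-0.19 -0.08]
[602. 200.] [433.2 312.1] [52.4 52.4] -6.9 rel cm [ 0.1  19.22]
dim
[311. 314.] [499.  115.8] [303.8  19. ] 85.2
[143. 240.] [436.8  -0.6] [81.6 61.6] -71.7
[318. 220.] [430.9 120.1] [53.4 52.8] -4.5
[600. 201.] [433.  309.9] [57.  52.5] 83.3
```

```bash
python3 -m inch '[{"hand":0,"slide":[-0.05,0,-5],"yaw":0},{"hand":0,"slide":[-0.05,0,-10],"yaw":0},{"hand":0,"slide":[-0.05,0,-12.2],"yaw":0},{"hand":0,"slide":[-0.05,0,-12.5],"yaw":0},{"hand":0,"slide":[-0.05,0,-12.5],"yaw":0},{"hand":1,"slide":[-0.05,0,-12.5],"yaw":0},{"hand":1,"slide":[-0.05,0,-12.5],"yaw":0},{"hand":1,"slide":[-0.05,0,-12.5],"yaw":0},{"hand":1,"slide":[-0.05,0,-12.5],"yaw":0},{"hand":1,"slide":[-0.05,0,-12.5],"yaw":0}]'
```

```text
time_s: 18.05
tcp_pos: [0.4323, 0.1195, 0.0739]
ee_rot: [[-0.997, 0.083, 0.0], [0.083, 0.997, 0.0], [-0.0, 0.0, -1.0]]
wrist_force: [-1.0, -0.8, 2.9]
gripper_width: 0.605
```

```bash
python3 -m inch '[{"hand":1,"slide":[0,0,5],"yaw":0},{"hand":1,"slide":[0.2,-4,10],"yaw":0},{"hand":1,"slide":[0.4,-10,10],"yaw":0},{"hand":1,"slide":[0.6,-16,10],"yaw":0},{"hand":1,"slide":[0.8,-22,10],"yaw":0},{"hand":1,"slide":[1,-28,10],"yaw":0},{"hand":1,"slide":[1.1,-34,10],"yaw":0},{"hand":1,"slide":[1.15,-39.8,10],"yaw":0},{"hand":1,"slide":[1.15,-39.8,10],"yaw":0},{"hand":1,"slide":[1.15,-39.8,10],"yaw":0}]'
python3 - <<'E'
from h import *
im,c=look('w8',.1)
E
```

```text
time_s: 19.3
tcp_pos: [0.4428, -0.2785, 0.1728]
ee_rot: [[-0.996, 0.084, -0.002], [0.084, 0.996, 0.001], [0.002, 0.001, -1.0]]
wrist_force: [0.3, 0.7, -0.7]
gripper_width: 0.602
tcp [ 442.8 -278.5  172.8] jaw 85.2 w 0.602 F [ 0.3  0.7 -0.7]
[318. 360.] [ 475.5 -281. ] [51.9  6.3] 85.2 rel cm [ 3.27 -0.25]
[435. 315.] [ 460.  -231.1] [37.7 10. ] 84.9 rel cm [1.72 4.74]
[330. 269.] [ 436.3 -272.3] [32.7  9.7] -57.1 rel cm [-0.65  0.62]
```

View pics/w8.png

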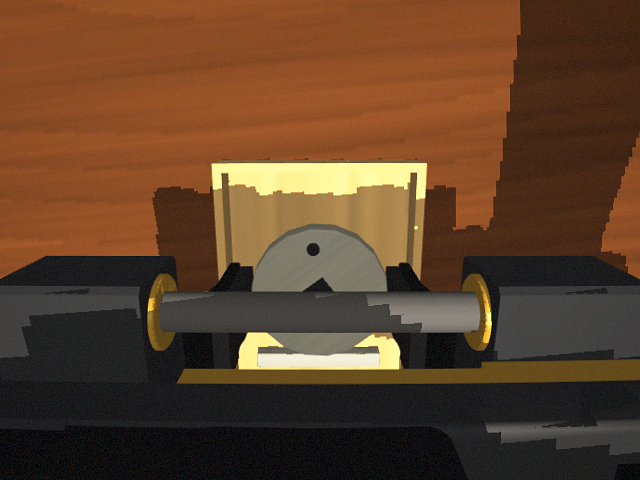

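The round plate is centred over tray3's near pocket (rims at columns 212–427, plate centre at 319), and the bar is visible in the middle pocket behind it. I'll lower and release.

```bash
python3 -m inch '[{"hand":1,"slide":[0.05,0,-5],"yaw":0},{"hand":1,"slide":[0.05,0,-8.5],"yaw":0},{"hand":1,"slide":[0.05,0,-9.3],"yaw":0},{"hand":1,"slide":[0.05,0,-9.3],"yaw":0},{"hand":0.27,"slide":[0.05,0,-9.3],"yaw":0},{"hand":0.27,"slide":[0.05,0,-9.3],"yaw":0},{"hand":0.27,"slide":[0.05,0,-9.3],"yaw":0},{"hand":0.27,"slide":[0.05,0,-4],"yaw":0},{"hand":0.27,"slide":[0.05,0,2],"yaw":0},{"hand":0.27,"slide":[0.05,0,2],"yaw":0}]'
```

```text
time_s: 20.6
tcp_pos: [0.4469, -0.2796, 0.1993]
ee_rot: [[-0.997, 0.082, 0.012], [0.082, 0.997, -0.004], [-0.012, -0.003, -1.0]]
wrist_force: [-0.2, 0.1, -1.3]
gripper_width: 0.734
```

```bash
python3 -m inch '[{"hand":0.2,"slide":[5,3.2,1],"yaw":0},{"hand":0.2,"slide":[10,6.4,2],"yaw":0},{"hand":0.2,"slide":[15,9.6,2],"yaw":0},{"hand":0.2,"slide":[20,12.8,2],"yaw":0},{"hand":0.2,"slide":[23,15,2],"yaw":0},{"hand":0.2,"slide":[24.5,15.6,2],"yaw":0},{"hand":0.2,"slide":[24.5,15.6,2],"yaw":0},{"hand":0.2,"slide":[24.5,15.6,2],"yaw":0}]'
python3 - <<'E'
from h import *
im,c=look('w9',.031)
E
```

```text
time_s: 21.6
tcp_pos: [0.6884, -0.123, 0.2131]
ee_rot: [[-0.996, 0.084, -0.002], [0.084, 0.996, 0.0], [0.002, 0.0, -1.0]]
wrist_force: [-0.4, 0.1, 0.2]
gripper_width: 0.798
tcp [ 688.4 -123.   213.1] jaw 85.2 w 0.798 F [-0.4  0.1  0.2]
[294.  35.] [ 571.5 -126.8] [31.1 20.6] 80.2 rel cm [-11.69  -0.38]
```

View pics/w9.png

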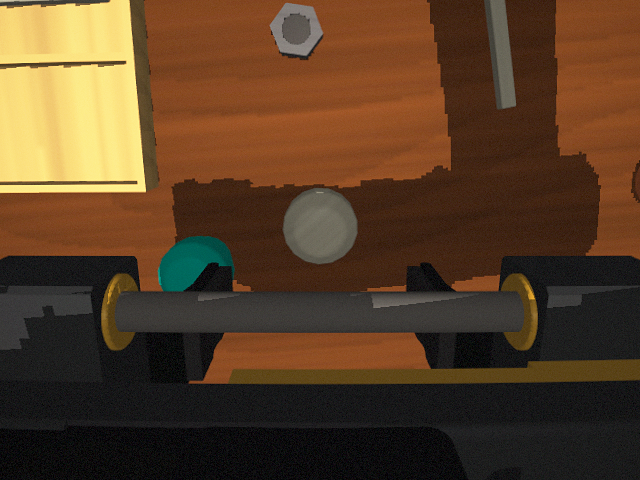

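The knob is at (320,226) with radius 37 px, and the turquoise one is near (196,274). I'll cast both at head height.

```bash
python3 - <<'E'
from h import *
c=cam("wrist"); t=sense()["tcp_pos"]
P=cast(c,[[320,226],[283,226],[357,226],[196,274]],.036)*1000; print(P,np.linalg.norm(P[1]-P[2]))
im=cv2.imread("pics/top0.png"); ct=cam("top"); h=cv2.cvtColor(im,cv2.COLOR_BGR2HSV)
print([b for b in blobs(im,cv2.inRange(h,(80,100,60),(100,255,255)),ct,.031,60)])
print([b for b in blobs(im,white(im),ct,.031,60) if b[0][0]==377])
E
```

```text
[[ 687.90120784 -122.00767105]
 [ 685.92788642 -145.71685558]
 [ 689.87408895  -98.29525839]
 [ 713.74223315 -206.71092565]] 47.58550614048199
[(array([418., 185.]), array([ 714.1, -207.9]), array([48.2, 44.2]), -45.5)]
[(array([377., 197.]), array([ 689.3, -122.4]), array([46.9, 46.1]), 44.8)]
```

```bash
python3 -m inch '[{"hand":0.2,"slide":[0,0.1,-5],"yaw":0},{"hand":0.2,"slide":[0,0.1,-10],"yaw":0},{"hand":0.2,"slide":[0,0.1,-12.8],"yaw":0},{"hand":0.2,"slide":[0,0.1,-13.1],"yaw":0},{"hand":0.2,"slide":[0,0.1,-13.1],"yaw":0},{"hand":1,"slide":[0,0.1,-13.1],"yaw":0},{"hand":1,"slide":[0,0.1,-13.1],"yaw":0},{"hand":1,"slide":[0,0.1,-13.1],"yaw":0},{"hand":1,"slide":[0,0.1,-13.1],"yaw":0},{"hand":1,"slide":[0,0.1,-13.1],"yaw":0}]'
```

```text
time_s: 22.9
tcp_pos: [0.6895, -0.1216, 0.0836]
ee_rot: [[-0.997, 0.083, 0.001], [0.083, 0.997, -0.0], [-0.001, -0.0, -1.0]]
wrist_force: [-1.7, -0.5, 4.4]
gripper_width: 0.531
```

```bash
python3 -m inch '[{"hand":1,"slide":[0,0,5],"yaw":0},{"hand":1,"slide":[0,0,10],"yaw":0},{"hand":1,"slide":[-1,-1,12],"yaw":0},{"hand":1,"slide":[-3,-6,12],"yaw":0},{"hand":1,"slide":[-5,-11,12],"yaw":0},{"hand":1,"slide":[-7,-15,12],"yaw":0},{"hand":1,"slide":[-8,-17,12],"yaw":0},{"hand":1,"slide":[-8,-17,12],"yaw":0},{"hand":1,"slide":[-8,-17,12],"yaw":0}]'
python3 - <<'E'
from h import *
im,c=look('w10',.1)
E
```

```text
time_s: 24.02
tcp_pos: [0.6091, -0.2909, 0.2018]
ee_rot: [[-0.997, 0.083, -0.001], [0.083, 0.997, 0.001], [0.001, 0.001, -1.0]]
wrist_force: [0.8, -0.2, -1.6]
gripper_width: 0.532
tcp [ 609.1 -290.9  201.8] jaw 85.2 w 0.532 F [ 0.8 -0.2 -1.6]
[316.  94.] [ 531.9 -285.5] [54.9  6.3] 85.3 rel cm [-7.72  0.54]
```

View pics/w10.png

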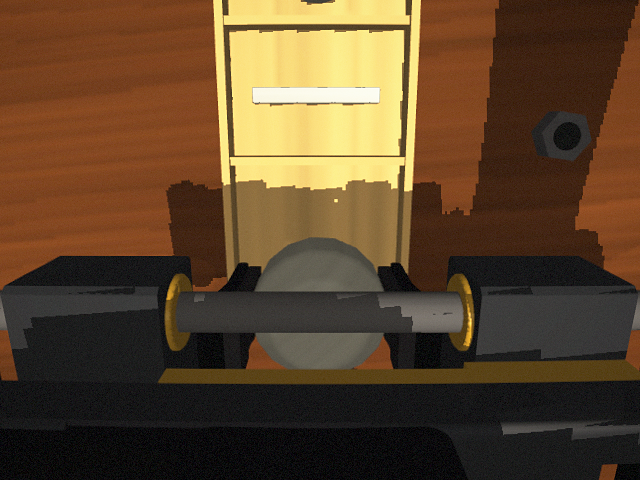

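The bar lies centred in the middle pocket (252–380, row 95). The knob is upright and laterally centred over the far pocket. I'll lower and release.

```bash
python3 -m inch '[{"hand":1,"slide":[0,-0.1,-5],"yaw":0},{"hand":1,"slide":[0,-0.1,-9],"yaw":0},{"hand":1,"slide":[0,-0.1,-10.9],"yaw":0},{"hand":1,"slide":[0,-0.1,-11.25],"yaw":0},{"hand":1,"slide":[0,-0.1,-11.25],"yaw":0},{"hand":0.85,"slide":[0,-0.1,-11.25],"yaw":0},{"hand":0.3,"slide":[0,-0.1,-11.25],"yaw":0},{"hand":0.3,"slide":[0,-0.1,-11.25],"yaw":0},{"hand":0.3,"slide":[0,-0.1,-11.25],"yaw":0},{"hand":0.3,"slide":[0,-0.1,-8],"yaw":0}]'
python3 -m inch '[{"hand":0.3,"slide":[0,0,6],"yaw":0},{"hand":0.3,"slide":[0,0,12],"yaw":0},{"hand":0.3,"slide":[-4,4,14],"yaw":0},{"hand":0.3,"slide":[-8,10,14],"yaw":0},{"hand":0.3,"slide":[-12,16,14],"yaw":0},{"hand":0.3,"slide":[-16,22,14],"yaw":0},{"hand":0.3,"slide":[-20,28,14],"yaw":0},{"hand":0.3,"slide":[-22,30,14],"yaw":0},{"hand":0.3,"slide":[-22,30,14],"yaw":0}]'
python3 - <<'E'
from h import *
im=capture("top"); cv2.imwrite("pics/top3.png",im); s=capture("scene"); cv2.imwrite("pics/scene3.png",s)
c=cam("top")
for b in blobs(im,white(im),c,.015): 
    if b[1][0]<720: print(*b)
E
```

```text
time_s: 25.32
tcp_pos: [0.6076, -0.2921, 0.1203]
ee_rot: [[-0.996, 0.084, -0.006], [0.084, 0.996, 0.002], [0.006, 0.001, -1.0]]
wrist_force: [-0.1, -0.8, 0.1]
gripper_width: 0.696
time_s: 26.45
tcp_pos: [0.3871, 0.0095, 0.2634]
ee_rot: [[-0.997, 0.077, 0.001], [0.077, 0.997, 0.001], [-0.001, 0.001, -1.0]]
wrist_force: [0.3, -0.7, 0.4]
gripper_width: 0.699
[186. 449.] [147.4 288.8] [192.5 172.6] -65.6
[251. 415.] [238.8 124.6] [171.1 137.8] -64.0
[171. 320.] [432.8 308.5] [53.3 53.1] -6.9
[452. 314.] [ 445.6 -277.6] [52.2 52. ] 44.9
[317. 305.] [464.    2.9] [80.  44.9] -81.7
[455. 275.] [ 526.9 -285.1] [79.2 10.9] 85.0
[176. 281.] [514.2 299. ] [55.8 52.5] -89.7
[380. 257.] [ 565.6 -128. ] [29.6 28. ] -45.3
[317. 256.] [567.9   3.3] [109.9  12.4] 7.0
[460. 234.] [ 612.  -299.3] [45.2 44.4] 89.9
[637. 226.] [ 632.5 -698.2] [68.6 14.9] -3.0
[255. 201.] [684.8 132.4] [48.2 47.6] -26.2
```

View pics/top3.png

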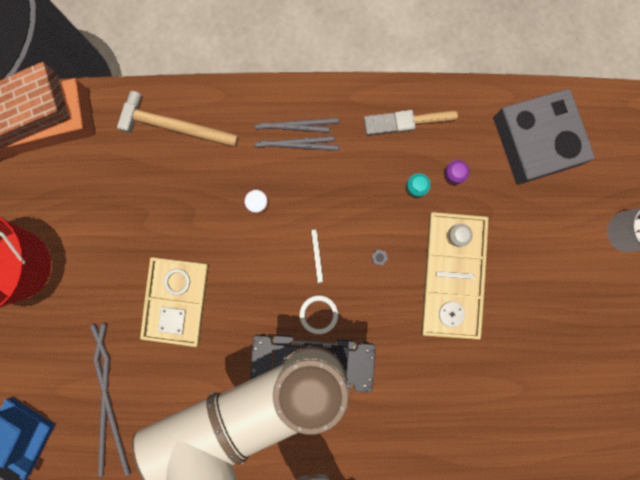

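View pics/scene3.png

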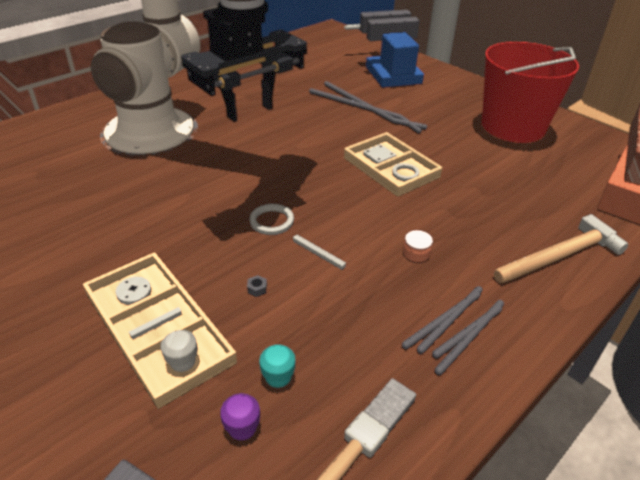

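Both views show the ring at (176,281) and the square plate at (171,320) in tray2. In tray3 the knob is upright at (460,234), the bar is at (455,275), and the round plate is at (452,314). The spares and look-alikes haven't moved, and the gripper is clear, so I'm handing in.

```bash
python3 -c "
from station import *
print(finish_job())"
```

```text
the job is handed in; nothing more can be done
None
```

Both kits are made up, and I handed the job in at about 26.5 s of the 115 s allowed. I placed the parts in this order:
1. Small ring in tray2's far pocket.
2. Square plate in tray2's near pocket.
3. Short bar in tray3's middle pocket, lying along the tray's y.
4. Round plate in tray3's near pocket.
5. Grey knob standing in tray3's far pocket.

In the last top and scene pictures all five parts look flat, with the knob upright. In the top view the ring, both plates and the bar measured within about 2 mm of their pocket centres. The knob read about 7–8 mm off along the tray's y. Most of that is because its tall head was cast onto a 15 mm plane, and it is clearly inside its pocket.

The long bar, tin, nut and both coloured knobs are where they started. The large ring's near edge was hidden by the gripper in the last top view, but the scene view shows it unmoved. The wrist forces I read stayed under 5 N. One check failed: the close view of the square plate found nothing because it was in the gripper's shadow. I gripped it from the top-view position, and the opening read 51.8 mm against its 52 mm.

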